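# Gauge a spare dish-rack post

### The arm

A 6-joint arm with a two-finger parallel gripper is mounted at the origin on the work surface. World frame = base frame: x ahead of the robot, y to its left, z up, the work surface at z = 0. Lengths are in mm, angles in rad, forces in N, time in s.
With the tool pointing down it reaches from about 250 to 800 mm from the base axis. Payload 8.5 kg.
Tool frame: the origin (TCP) lies at the very end of the fingers, on their centre line; the grasp point (between the pads) lies env.grasp_offset behind it (env.grasp_offset is the distance from the TCP to the grasp point, in mm); z points along the fingers, y is the line along which they close (so a half turn about z gives the same grasp; the last joint's range is limited). The gripper opens to 85 mm and grips with 20 to 120 N. Pads are 22 mm wide; open, the fingers measure 114 mm over their backs; the gripper's body (76 mm by 85 mm) begins 54 mm behind the grasp point. The pads swing forward as they close: fully open they stand 13 mm farther back than shut.
Start: joints at [1.17, 0.238, -0.013, 1.319, 0, 1.571], TCP at [204.812, 483.353, 231.276] pointing down, gripper open.
Joint ranges: [-2.66, 2.66], [-1.03, 1.9], [-1.14, 1.46], [-1.82, 2.27], [-1.45, 1.34], [-3.14, 3.14]. Speed limits (rad/s): [2.22, 2.22, 2.79, 3.14, 3.14, 3.14].

### API

Orientations are given as a unit quaternion [x, y, z, w].
In Python, from cell import env, eyes, monitor, order gives the robot as it stands (env), with the cameras (eyes), the readings (monitor) and the job (order).
- The arm moves only by the shell command python3 inch.py [OPENING], which reads ROWS from standard input. ROWS is a JSON list of rows, 1 to 5 of them, each an object with the fields trans (a list: dx, dy, dz in a scale on which 1.0 is 800 mm), rot (a list: a rotation vector rx, ry, rz in a scale on which 1.0 is 2 rad); a field left out counts as zero; each row shifts and turns the commanded pose from where the row before left it, along the tool's axes as they then stand; what a row does not reach is not made up. A row lasts 1/10 s, in which the tool goes at most 50 mm and 0.15 rad, less where a joint would pass 70% of its speed; a pose out of reach is approached as far as the arm can. OPENING is the finger opening in mm, set as the command begins (- or left out keeps the last). The fingers move at their own pace and stop on an object; the grip force is fixed at half the most. Time passes only in rows, so rows that do not move let the fingers close. It prints the time, the measured TCP pose, the force, the opening and the grip force at its end. Shift and turn numbers lie between -1 and 1, and a call with a number outside is refused. Input that does not fit is refused with a message, and nothing moves.
- monitor.sense(): the state, without advancing time (a new reading comes with each control period).
- eyes.camera(name): name is "scene" or "side" or "wrist"; returns the picture (384x512x3 uint8, red, green, blue); there is no depth.
- eyes.calibration(name): a dict with "camera_matrix" (3x3 intrinsics, pixels), "extrinsics" (4x4, takes a point from camera to world coordinates); the wrist camera has in their place "mount" (4x4, takes a point from camera to tool coordinates, whose origin is the TCP and whose axes are the flange's). Camera axes: x right, y down, z forward; pixel columns grow to the right and rows downward; lengths in mm; the calibration is good to about 2 mm. A picture is of the moment at which its call begins: read the wrist's pose just before it. calibration takes no time and is no camera call.
- order.close_job(): hands the job in; it is judged then, once.
The state is a dict: "time": time; "joints": joint angles; "joint_velocities": joint speeds; "joint_torque": joint torques, N m; "ee_pos": TCP position; "ee_rot": TCP orientation; "contact_force": force on the tool from outside, world axes, zero at the start; "ft_torque": the same for the moment, N m; "grip_width": finger opening in mm; "grasp_force": force on a finger pad.
Only numpy, scipy, OpenCV 4.12 (cv2) and the standard library are available. Lean on these libraries where they do the work, as an engineer would, in place of code of your own. Each camera call takes 0.05 s, during which the arm holds its last target. There are 200 camera calls.

### The job

Stand the loose chrome post upright on the gauge's base in the wide end of its tapered slot, then slide it gently towards the narrow end until it wedges between the fixed fence and the slanting jaw, and leave it standing there. Then slide the gauge's rider back along its rail until its finger just touches the post, without pushing the post loose, so that the size can be read; leave everything else where it is.

Things in the scene. Friction and masses are not known exactly. Their poses are not given: they have to be found in the camera images.
- post: loose upright chrome post (a spare leg of the dish rack): plain cylinder 20 mm diameter, 95 mm tall, about 0.12 kg, standing on the worktop. Origin: centre of its underside, z up along it
- gauge: flat metal tapered gauge, fixed on the worktop. Origin: underside of its base, below the fixed fence's inner face, halfway along the slot. +y runs along the slot from wide to narrow end, z up. Base plate 155 x 270 x 8 mm (x -87 to +68, y -125 to +145 mm): slot floor at z = 8 mm. The jaw stands on the +x side. The rider's rail (14 mm wide, top at z = 30 mm) runs along y at x = -55 mm
- fence_mid (a point): middle of the fixed fence's inner face, top edge (gauge x = 0, y = 0, z = 33 mm; gauge axes). The fence is 25 mm high, 16 mm thick, 200 mm long (y -100 to +100 mm), on the slot's -x side, parallel to gauge y. A post against it has its axis 10 mm in +x. The post wedges somewhere between y = -30 and +60 mm; pushed along the slot with 5 to 10 N it sticks and stays by friction
- slot_mouth (a point): place to set the post down: on the slot's floor in the wide end, gauge x = 12.7, y = -75, z = 8 mm. Here the slot is 24 to 34 mm wide (fence face at x = 0). The slot is open above and at both ends
- jaw: slanting side of the slot: steel bar 200 x 22 x 25 mm (top 33 mm above the worktop) held by two set-screws in a dark carrier behind it. The bar is set nearer or farther each time, up to 3.7 mm either way, and this pose is the carrier's: it does not tell the setting. Own y along the bar's face; turned 0.09 to 0.11 rad, so the slot narrows to gauge +y by 1 mm in 10; 17.5 to 25 mm wide at its middle
- rider (a joint): travel of the rider along its rail, m: 0 at the far narrow end (+y of the gauge), growing towards the wide end (-y of the gauge), range 0 to 0.19; starts at 0 to 0.015. It slides with about 1 N of friction and stays where it is left
- rider_grip (a point): middle of the rider's black upright grip, a block 18 mm (gauge x) x 20 mm (gauge y) x 36 mm tall, from 44 to 80 mm above the worktop; this point is 62 mm up, over the rail, 65 mm in the gauge's -x direction from the axis of a wedged post
- rider_tip (a point): point on the leading (gauge -y) face of the rider's finger that meets the post. The finger is a steel bar 10 x 10 mm, 36 to 46 mm above the worktop, reaching from the rider across the slot, 3 mm above fence and jaw. The point is 70 mm in +x, 5 mm in -y (gauge axes) from the grip's middle. Axes as the gauge's. When it touches, the post's axis is 10 mm in -y from this point
- spice_jar: bystander: plastic spice jar with flip-top cap, 44 mm diameter, 98 mm tall; origin under its centre
- range_knob: bystander: black plastic range knob lying on its skirt, 48 mm diameter, 27 mm tall; origin under its centre
- bowl: bystander: blue ceramic bowl, 150 mm across, 60 mm tall; origin under its centre
- pitcher: bystander: glass pitcher with lid, 110 mm diameter with a handle, 228 mm tall; origin under its centre
- mug: bystander: white mug, 80 mm diameter, 90 mm tall; origin under its centre
- spoon: bystander: wooden spoon 260 mm long, lying flat; origin under it

How it is judged:
By the outcome, as a careful person would: the job done as asked, in the order asked, and still so for the second after the job is handed in, with the robot touching nothing.
It also fails if it takes over 64 s, if anything falls off the work surface, if the arm or the gripper's body presses on something with over 40 N, if the wrist force passes 120 N, or if a joint passes its speed limit or range.

## Working session

There is one attempt and no reset: what is moved stays moved. The work goes in short steps, Python scripts to look and compute and a shell command to move; the robot and the scene stay as the last step left them, time stands still between calls to the robot, and variables do not carry over. Pictures are saved under pics/ and viewed, at most 10 in all, crops included, and the job is handed in when it is done.

```bash
ls; mkdir -p pics
python3 - <<'E'
from cell import env, eyes, monitor, order
import cv2,numpy as np
for n in ("scene","side"):
    cv2.imwrite(f"pics/{n}0.png",eyes.camera(n)[:,:,::-1])
    c=eyes.calibration(n);print(n,np.round(c["camera_matrix"],1).tolist(),np.round(c["extrinsics"],3).tolist())
print(env.grasp_offset,{k:np.round(v,3).tolist() for k,v in monitor.sense().items()})
print(np.round(eyes.calibration("wrist")["mount"],3).tolist(),eyes.calibration("wrist")["camera_matrix"])
E
```

```text
cell.py
inch.py
pics
scene [[438.2, 0.0, 253.7], [0.0, 438.2, 194.2], [0.0, 0.0, 1.0]] [[0.822, 0.35, -0.449, 1112.392], [0.569, -0.471, 0.674, -846.445], [0.024, -0.81, -0.586, 737.458], [0.0, 0.0, 0.0, 1.0]]
side [[426.1, 0.0, 248.8], [0.0, 426.1, 183.5], [0.0, 0.0, 1.0]] [[0.732, -0.366, 0.575, -137.974], [-0.681, -0.41, 0.606, -837.143], [0.014, -0.835, -0.55, 781.05], [0.0, 0.0, 0.0, 1.0]]
18.700000000000003 {'time': 0.1, 'joints': [1.17, 0.239, -0.014, 1.319, 0.0, 1.571], 'joint_velocities': [-0.002, 0.0, 0.003, -0.001, -0.0, -0.0], 'joint_torque': [-0.0, -53.972, 34.7, 0.013, -0.0, 0.0], 'ee_pos': [204.674, 483.053, 230.725], 'ee_rot': [0.199, 0.98, -0.001, -0.0], 'contact_force': [0.064, -0.327, 1.071], 'ft_torque': [-0.028, 0.034, 0.022], 'grasp_force': 0.0, 'grip_width': 85.721}
[[0.0, -0.944, -0.329, 84.193], [1.0, -0.0, 0.002, -0.764], [-0.002, -0.329, 0.944, -143.075], [0.0, 0.0, 0.0, 1.0]] [[321.39816044   0.         252.31558658]
 [  0.         321.39816044 190.59809734]
 [  0.           0.           1.        ]]
```

View pics/scene0.png

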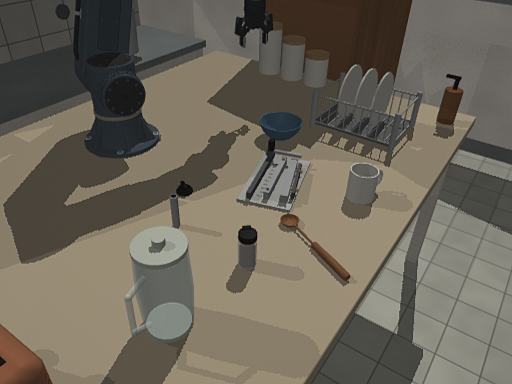

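View pics/side0.png

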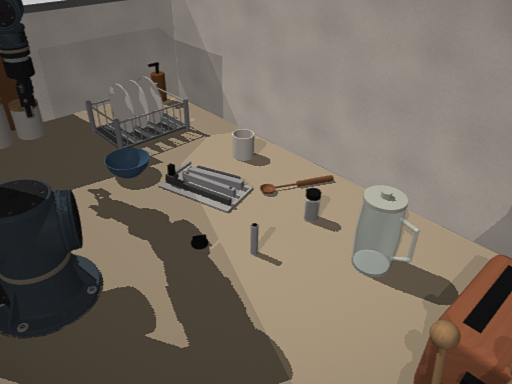

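Scene: post at (175,227 base), gauge around (275,180), rider's grip at (271,146). Side: post at (254,253 base), gauge around (205,187), grip at (172,172). I'll enlarge both.

Run:
```python
import cv2,numpy as np
a=cv2.imread("pics/scene0.png")[135:215,230:320];b=cv2.imread("pics/side0.png")[150:215,150:260]
c=cv2.imread("pics/scene0.png")[185:235,155:195];d=cv2.imread("pics/side0.png")[215:265,234:274]
L=cv2.INTER_CUBIC
out=np.zeros((600,800,3),np.uint8)
A=cv2.resize(a,(360,320),interpolation=L);B=cv2.resize(b,(440,260),interpolation=L)
out[:320,:360]=A;out[:260,360:]=B
out[330:580,:200]=cv2.resize(c,(200,250),interpolation=L);out[330:580,220:420]=cv2.resize(d,(200,250),interpolation=L)
cv2.imwrite("pics/z0.png",out)
```

```text
(no output)
```

View pics/z0.png

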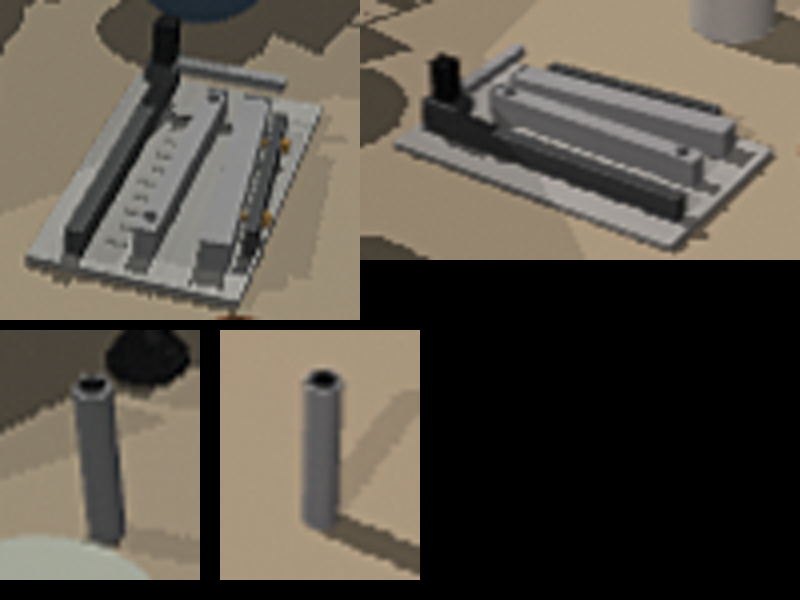

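Crop: plate corners, fence ends and post top/bottom are legible; the wide end is towards the scene camera (lower), rider at the far end. Now fit the poses.

```bash
cat > h.py <<'E'
import numpy as np
from cell import env, eyes, monitor, order
from scipy.optimize import least_squares
from scipy.spatial.transform import Rotation as R
CAL={n:eyes.calibration(n) for n in("scene","side","wrist")}
def proj(K,T,P):
    q=(np.asarray(P)-T[:3,3])@T[:3,:3]; return (q@K.T)[:,:2]/q[:,2:]
def P(n,X): return proj(CAL[n]["camera_matrix"],CAL[n]["extrinsics"],np.atleast_2d(X))
def wristT(s):
    T=np.eye(4);T[:3,:3]=R.from_quat(s["ee_rot"]).as_matrix();T[:3,3]=s["ee_pos"]
    return T@CAL["wrist"]["mount"]
def G(p,X): # gauge pose (x,y,yaw) -> world
    c,s=np.cos(p[2]),np.sin(p[2]);X=np.atleast_2d(X).astype(float)
    return np.c_[p[0]+c*X[:,0]-s*X[:,1],p[1]+s*X[:,0]+c*X[:,1],X[:,2]]
E
python3 - <<'E'
from h import *
f=lambda u,v,ox,oy,k,cx,cy:[(u-ox+.5)/k-.5+cx,(v-oy+.5)/k-.5+cy]
sc=[f(u,v,0,0,4,230,135) for u,v in[(27,260),(240,300),(322,105),(133,228),(227,93)]]
gs=[(-87,-125,8),(68,-125,8),(68,145,8),(-16,-100,33),(0,100,33)]
sd=[f(u,v,360,0,4,150,150) for u,v in[(395,147),(675,243),(772,153)]]
gd=[(-87,145,8),(-87,-125,8),(68,-125,8)]
r=lambda p:np.r_[(P("scene",G(p,gs))-sc).ravel(),(P("side",G(p,gd))-sd).ravel()]
best=min((least_squares(r,[500,y,a]) for y in(0,200) for a in(0,1.5,3,-1.5)),key=lambda s:s.cost)
print("gauge",best.x,best.cost,np.round(best.fun,1))
s=[f(94,383,0,330,5,155,185),f(107,536,0,330,5,155,185)];d=[f(323,379,220,330,5,234,215),f(320,520,220,330,5,234,215)]
r=lambda p:np.r_[(P("scene",[[*p,95],[*p,0]])-s).ravel(),(P("side",[[*p,95],[*p,0]])-d).ravel()]
b=least_squares(r,[500,-100]);print("post",b.x,np.round(b.fun,1))
# grip top centre / knob check
t=f(167,18,0,0,4,230,135);u=f(444,58,360,0,4,150,150)
r=lambda q:np.r_[(P("scene",G(best.x,[[-55,q[0],80]]))-t).ravel(),(P("side",G(best.x,[[-55,q[0],80]]))-u).ravel()]
b=least_squares(r,[100]);print("grip y",b.x,b.fun)
E
```

```text
gauge [5.70779661e+02 9.15483246e+01 2.99591442e-01] 5.330464574410943 [-0.7 -1.2 -0.1  0.  -0.6 -0.3 -0.  -0.5 -0.4 -0.9  0.4 -1.3  0.5  0.3
  1.4 -1.7]
post [ 461.65126509 -229.54891076] [-0.5 -0.1 -0.1 -1.2  0.5 -0.1  0.4 -0.6]
grip y [113.64129176] [-0.45206088 -0.39010133 -0.01140081  0.24908213]
```

Gauge (571, 92), yaw 0.30; post (462, −230). Next I rotate to align the closing axis with gauge y, and move over the gauge for a wrist view.

Units first: shifts go in shares of 800 mm and turns go in shares of 2 rad. So -40 mm / 800 = -0.05, -18 mm / 800 = -0.0225.

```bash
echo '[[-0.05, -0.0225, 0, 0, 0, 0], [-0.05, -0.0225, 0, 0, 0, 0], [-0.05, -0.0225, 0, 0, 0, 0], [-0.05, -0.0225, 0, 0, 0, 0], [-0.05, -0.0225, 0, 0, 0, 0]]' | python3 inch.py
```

```text
refused: ROWS must be a list of objects, one for each row. Nothing was moved.
```

The error is about the shape of the input: a list of objects, one for each row. Fixing that and sending the same move.

```bash
echo '[{"trans": [-0.05, -0.0225, 0]}, {"trans": [-0.05, -0.0225, 0]}, {"trans": [-0.05, -0.0225, 0]}, {"trans": [-0.05, -0.0225, 0]}, {"trans": [-0.05, -0.0225, 0]}]' | python3 inch.py
echo '[{"trans": [-0.05, -0.0225, 0]}, {"trans": [-0.05, -0.0225, 0]}, {"trans": [-0.05, -0.0225, 0]}, {"trans": [-0.05, -0.0225, 0]}, {"trans": [-0.05, -0.0225, 0]}]' | python3 inch.py
echo '[{"trans": [-0.0463, -0.0188, 0]}, {"trans": [-0.0463, -0.0188, 0]}, {"trans": [-0.045, -0.0188, 0]}]' | python3 inch.py
echo '[{"rot": [0, 0, -0.07]}, {"rot": [0, 0, -0.07]}, {"rot": [0, 0, -0.07]}, {"rot": [0, 0, -0.07]}, {"rot": [0, 0, -0.07]}]' | python3 inch.py
echo '[{}, {}]' | python3 inch.py
python3 - <<'E'
from h import *
import cv2
s=monitor.sense();im=eyes.camera("wrist");np.savez("w1.npz",p=s["ee_pos"],q=s["ee_rot"])
print(np.round(s["ee_pos"],1),np.round(s["ee_rot"],3),np.round(s["joints"],2))
cv2.imwrite("pics/w1raw.png",im[:,:,::-1]);cv2.imwrite("pics/w1.png",cv2.resize(im[:,:,::-1],(800,600),interpolation=cv2.INTER_CUBIC))
E
```

```text
time: 0.6
ee_pos: [354.6, 320.9, 231.1]
ee_rot: [0.199, 0.98, -0.0, -0.0]
contact_force: [-0.3, 0.6, -0.9]
grip_width: 85.2
grasp_force: 0.0
time: 1.1
ee_pos: [503.7, 159.9, 231.1]
ee_rot: [0.199, 0.98, -0.0, -0.0]
contact_force: [1.3, 0.7, 0.6]
grip_width: 85.3
grasp_force: 0.0
time: 1.4
ee_pos: [587.5, 75.7, 230.9]
ee_rot: [0.199, 0.98, -0.0, -0.0]
contact_force: [-0.4, 0.8, -0.5]
grip_width: 85.5
grasp_force: 0.0
time: 1.9
ee_pos: [586.4, 77.1, 230.8]
ee_rot: [-0.152, 0.988, -0.0, -0.001]
contact_force: [0.6, 0.3, -0.4]
grip_width: 85.6
grasp_force: 0.0
time: 2.1
ee_pos: [586.5, 77.2, 231.0]
ee_rot: [-0.147, 0.989, -0.0, -0.0]
contact_force: [0.0, -0.6, -1.4]
grip_width: 85.2
grasp_force: 0.0
[586.5  77.2 231. ] [-0.147  0.989 -0.    -0.   ] [ 0.13  0.35  0.15  1.37 -0.   -0.16]
```

View pics/w1.png

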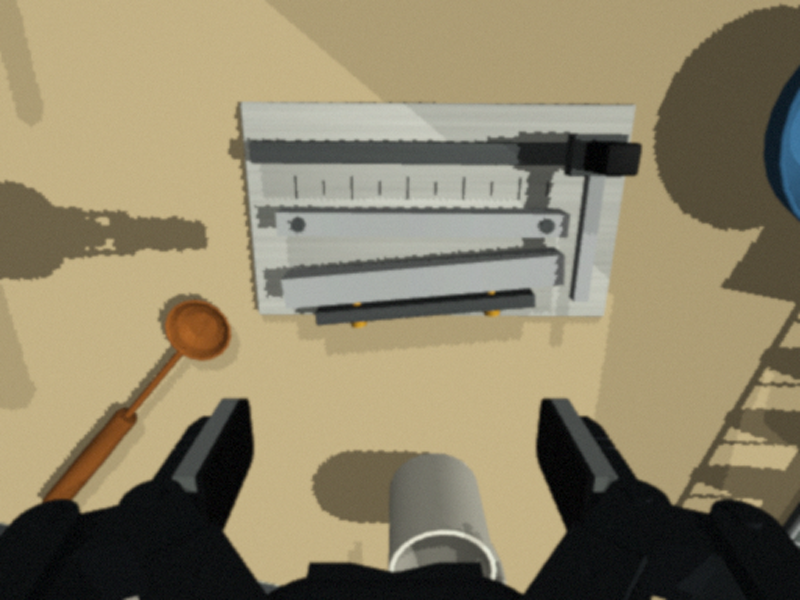

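The wrist view shows the gauge squarely: plate corners (242,103), (634,104), (602,317), (261,314), fence inner edge y≈236, jaw edge from (283,279) to (557,256), finger leading edge x≈573.

Run:
```python
from h import *
w=np.load("w1.npz");T=wristT(dict(ee_pos=w["p"],ee_rot=w["q"]));K=CAL["wrist"]["camera_matrix"]
k=lambda l:(np.array(l)+.5)/1.5625-.5
uv=k([(242,103),(634,104),(602,317),(261,314),(276,236),(567,236)])
X=[(-87,-125,8),(-87,145,8),(68,145,8),(68,-125,8),(0,-100,33),(0,100,33)]
r=lambda p:(proj(K,T,G(p,X))-uv).ravel()
b=least_squares(r,[570,91,.3]);p=b.x;print(p,np.round(b.fun,1));np.save("g.npy",p)
def at(u,z): # pixel->gauge xy at height z
    d=T[:3,:3]@np.linalg.solve(K,[*u,1]);W=T[:3,3]+d*(z-T[2,3])/d[2];c,s=np.cos(p[2]),np.sin(p[2])
    q=W[:2]-p[:2];return np.round([c*q[0]+s*q[1],-s*q[0]+c*q[1]],1)
for n,u,z in[("jawL",(283,279),33),("jawR",(557,256),33),("fenceL",(276,236),33),("fenceR",(567,236),33),("fingL",(573,297),36),("fing top tip",(574,297),46),("tick",(295,195),8),("gripTopR",(640,145),80),("gripTopR",(640,175),80)]: print(n,at(k(u),z))
yaw=p[2];print("mouth",G(p,[12.7,-75,8]),"tool yaw err",2*np.arctan2(w["q"][0],w["q"][1]))
for px,n in(((185,193),"knob"),((247,262),"jar")):
    C=CAL["scene"];E=C["extrinsics"];d=E[:3,:3]@np.linalg.solve(C["camera_matrix"],[*px,1]);print(n,E[:3,3]-d*E[2,3]/d[2])
```

```text
[5.71064426e+02 9.17568804e+01 2.91104478e-01] [-1.8 -0.5  1.4  0.   1.2 -0.4 -1.6  0.6  0.8  0.1 -0.   0.9]
jawL [ 30.8 -98.1]
jawR [13.2 94.6]
fenceL [-1.000e-01 -1.008e+02]
fenceR [-1.  99.9]
fingL [ 42.5 108.3]
fing top tip [ 39.  105.2]
tick [-24.8 -90.9]
gripTopR [-63.  118.3]
gripTopR [-46.6 121. ]
mouth [[604.75588535  23.55735284   8.        ]] tool yaw err -0.2951241931639637
knob [ 386.13973218 -110.32735385    0.        ]
jar [ 690.29433671 -232.1705714     0.        ]
```

To row units: -32 mm / 800 = -0.04, 26 mm / 800 = 0.0325.

```bash
echo '[{"trans": [0.0325, -0.04, 0]}, {"trans": [0.0325, -0.04, 0]}, {"trans": [0.0325, -0.04, 0]}, {"trans": [0.0325, -0.04, 0]}]' | python3 inch.py
echo '[{"trans": [0.0325, -0.04, 0]}, {"trans": [0.0325, -0.04, 0]}, {"trans": [0.0325, -0.04, 0]}, {"trans": [0.0334, -0.0413, 0]}]' | python3 inch.py
echo '[{"trans": [0, 0, 0.0375]}, {"trans": [0, 0, 0.0375]}, {}]' | python3 inch.py | grep ee_pos
python3 - <<'E'
from h import *
import cv2
s=monitor.sense();im=eyes.camera("wrist")
T=wristT(s);print(np.round(s["ee_pos"],1),np.round(s["joints"],2))
print(proj(CAL["wrist"]["camera_matrix"],T,[[461.6,-229.5,95],[461.6,-229.5,0]])*1.5625)
np.savez("w2.npz",p=s["ee_pos"],q=s["ee_rot"])
cv2.imwrite("pics/w2.png",cv2.resize(im[:,:,::-1],(800,600),interpolation=cv2.INTER_CUBIC))
E
```

```text
time: 2.55
ee_pos: [524.2, -76.9, 231.3]
ee_rot: [-0.148, 0.989, -0.0, 0.0]
contact_force: [0.8, -0.9, -0.3]
grip_width: 85.0
grasp_force: 0.0
time: 2.95
ee_pos: [462.1, -231.2, 231.5]
ee_rot: [-0.148, 0.989, -0.0, 0.0]
contact_force: [1.1, 0.0, -1.1]
grip_width: 85.6
grasp_force: 0.0
ee_pos: [460.7, -229.3, 168.3]
[ 460.7 -229.3  168.3] [-0.46  0.25 -0.16  1.17 -0.   -0.76]
[[394.28657794 318.95104134]
 [393.5976515  264.85170617]]
```

View pics/w2.png

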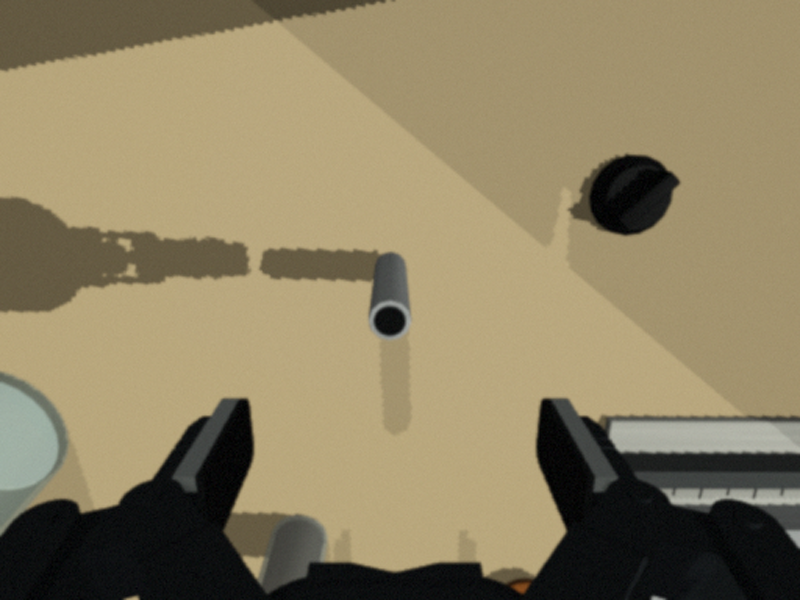

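Post top at (390,320), 2 mm from the prediction; the surroundings are clear. Correct, descend, grip.

To row units: 40 mm / 800 = 0.05, -1.7 mm / 800 = -0.0021.

```bash
echo '[{"trans": [0, -0.0021, 0.05]}, {"trans": [0, 0, 0.05]}, {"trans": [0, 0, 0.0375]}, {"trans": [0, 0, 0.01]}, {}]' | python3 inch.py
echo '[{}, {}, {}, {}, {}]' | python3 inch.py 0
echo '[{}, {}, {}, {}, {}]' | python3 inch.py
echo '[{"trans": [0, 0, -0.0063]}, {"trans": [0, 0, -0.0375]}, {"trans": [0, 0, -0.05]}, {}]' | python3 inch.py
```

```text
time: 3.8
ee_pos: [463.8, -231.4, 53.8]
ee_rot: [-0.149, 0.989, 0.0, -0.0]
contact_force: [-0.5, 0.7, 0.3]
grip_width: 85.4
grasp_force: 0.0
time: 4.3
ee_pos: [463.8, -231.7, 54.1]
ee_rot: [-0.149, 0.989, -0.0, 0.0]
contact_force: [0.7, 0.7, 4.4]
grip_width: 18.5
grasp_force: 58.3
time: 4.8
ee_pos: [463.8, -231.7, 54.0]
ee_rot: [-0.149, 0.989, -0.0, 0.0]
contact_force: [-1.4, 0.9, 6.1]
grip_width: 18.9
grasp_force: 58.2
time: 5.2
ee_pos: [465.7, -232.7, 133.0]
ee_rot: [-0.149, 0.989, -0.002, 0.003]
contact_force: [0.7, -0.5, -1.0]
grip_width: 18.4
grasp_force: 58.7
```

To row units: -35 mm / 800 = -0.0438, 34 mm / 800 = 0.0425.

```bash
echo '[{"trans": [-0.025, 0.025, 0]}, {"trans": [-0.0375, 0.0375, 0]}, {"trans": [-0.0438, 0.0425, 0]}, {"trans": [-0.0438, 0.0425, 0]}]' | python3 inch.py | grep -E "pos|force"
echo '[{"trans": [-0.0438, 0.0425, 0]}, {"trans": [-0.0425, 0.04, 0]}, {"trans": [-0.025, 0.025, 0]}, {}, {}]' | python3 inch.py | grep -E "pos|force"
python3 - <<'E'
from h import *
import cv2
s=monitor.sense();im=eyes.camera("wrist");p=np.load("g.npy")
T=wristT(s);print(np.round(s["ee_pos"],1),np.round(s["ee_rot"],4))
R0=R.from_quat(s["ee_rot"]).as_matrix()
q=[s["ee_pos"]+R0@np.array([a,0,z]) for a in(0,5) for z in(54,-41)]
print((proj(CAL["wrist"]["camera_matrix"],T,q)*1.5625).round(1))
cv2.imwrite("pics/w3.png",cv2.resize(im[:,:,::-1],(800,600),interpolation=cv2.INTER_CUBIC))
E
```

```text
ee_pos: [543.6, -82.1, 128.0]
contact_force: [0.6, -0.7, -0.6]
grasp_force: 58.8
ee_pos: [602.5, 25.5, 127.5]
contact_force: [0.4, -0.6, -1.6]
grasp_force: 58.8
[602.5  25.5 127.5] [-1.498e-01  9.887e-01 -1.000e-04 -8.000e-04]
[[396.  333.1]
 [397.6 485.2]
 [396.1 322.2]
 [397.6 468.4]]
```

View pics/w3.png

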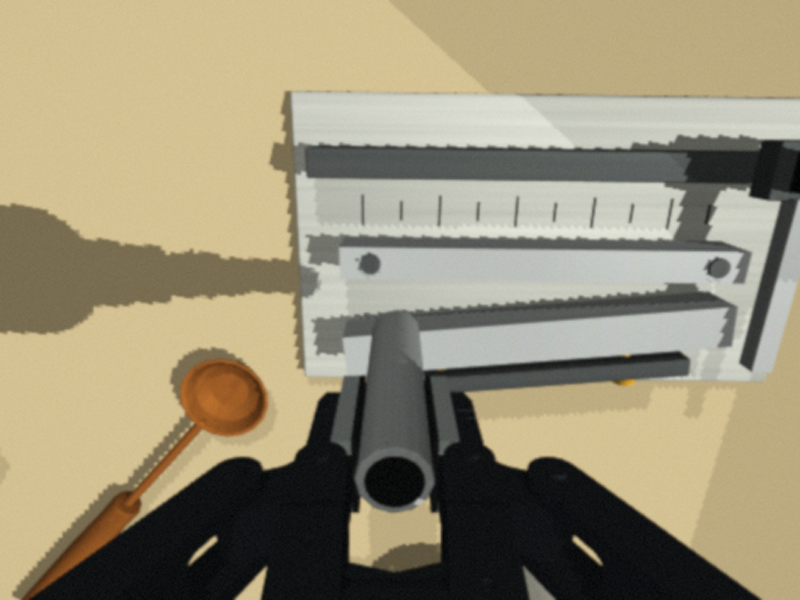

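Post hangs vertical and on the TCP axis (top (395,482), bottom ≈(396,333) as predicted), near the mouth. Shift 3 mm to the slot's middle and descend.

To row units: 25 mm / 800 = 0.0313, 8 mm / 800 = 0.01.

```bash
echo '[{"trans": [-0.0038, -0.0013, 0.0313]}, {"trans": [0, 0, 0.0313]}, {"trans": [0, 0, 0.01]}, {}, {}]' | python3 inch.py | grep -E "pos|force"
echo '[{"trans": [0, 0, 0.0038]}, {}]' | python3 inch.py| grep -E "pos|force"
echo '[{"trans": [0, 0, 0.0025]}, {}]' | python3 inch.py| grep -E "pos|force"
```

```text
ee_pos: [606.4, 24.3, 71.2]
contact_force: [0.2, 0.7, -1.7]
grasp_force: 58.8
ee_pos: [606.5, 24.8, 68.0]
contact_force: [0.1, -0.0, -1.8]
grasp_force: 58.8
ee_pos: [606.2, 25.0, 65.3]
contact_force: [-0.7, -0.4, -0.4]
grasp_force: 58.8
```

To row units: 1.5 mm / 800 = 0.0019.

```bash
for i in 1 2; do :; done; echo '[{"trans": [0, 0, 0.0019]}, {}]' | python3 inch.py| grep -E "pos|force"
echo '[{"trans": [0, 0, 0.0013]}, {}]' | python3 inch.py| grep -E "pos|force"
echo '[{"trans": [0, 0, 0.0013]}, {}]' | python3 inch.py| grep -E "pos|force"
```

```text
ee_pos: [606.1, 25.0, 63.6]
contact_force: [-0.4, 0.8, -1.3]
grasp_force: 58.8
ee_pos: [606.1, 24.9, 62.7]
contact_force: [0.3, 0.6, -0.9]
grasp_force: 58.8
ee_pos: [606.3, 25.0, 62.1]
contact_force: [-1.5, -0.2, 1.9]
grasp_force: 59.3
```

Floor contact (+3 N). Release briefly so it stands flat, regrip, then bring it to the fence.

To row units: 1 mm / 800 = 0.0013.

```bash
echo '[{}, {}, {}]' | python3 inch.py 28| grep -E "pos|force|wid"
echo '[{}, {}, {}, {}]' | python3 inch.py 0| grep -E "pos|force|wid"
echo '[{"trans": [0.0013, 0, 0]}, {"trans": [0.0013, 0, 0]}, {}]' | python3 inch.py| grep -E "pos|force"
echo '[{"trans": [0.0013, 0, 0]}, {}]' | python3 inch.py| grep -E "pos|force"
echo '[{"trans": [0.0013, 0, 0]}, {}]' | python3 inch.py| grep -E "pos|force"
```

```text
ee_pos: [606.2, 24.9, 61.8]
contact_force: [0.0, 0.2, -0.0]
grip_width: 28.0
grasp_force: 0.0
ee_pos: [606.3, 25.0, 61.9]
contact_force: [-0.8, -0.6, 1.9]
grip_width: 18.4
grasp_force: 58.5
ee_pos: [604.5, 24.3, 62.0]
contact_force: [1.1, 1.1, 1.5]
grasp_force: 58.5
ee_pos: [603.5, 24.0, 61.9]
contact_force: [1.9, -0.1, 2.5]
grasp_force: 58.5
ee_pos: [602.4, 23.7, 61.9]
contact_force: [2.4, 0.6, 2.5]
grasp_force: 58.5
```

To row units: 0.7 mm / 800 = 0.0009.

```bash
echo '[{"trans": [0.0009, 0, 0]}, {}]' | python3 inch.py| grep -E "pos|force"
echo '[{"trans": [0.0009, 0, 0]}, {}]' | python3 inch.py| grep -E "pos|force"
```

```text
ee_pos: [602.0, 23.6, 61.9]
contact_force: [3.3, 0.1, 2.4]
grasp_force: 58.4
ee_pos: [601.8, 23.5, 62.0]
contact_force: [4.9, 2.2, 1.2]
grasp_force: 58.4
```

To row units: 6 mm / 800 = 0.0075, -0.8 mm / 800 = -0.001.

```bash
echo '[{"trans": [-0.001, 0, 0]}, {"trans": [0, 0.0075, 0]}, {"trans": [0, 0.0075, 0]}, {"trans": [0, 0.0075, 0]}, {}]' | python3 inch.py| grep -E "pos|force"
echo '[{"trans": [0, 0.0063, 0]}, {"trans": [0, 0.0063, 0]}, {"trans": [0, 0.0063, 0]}, {"trans": [0, 0.0063, 0]}, {}]' | python3 inch.py| grep -E "pos|force"
```

```text
ee_pos: [596.7, 41.2, 61.9]
contact_force: [5.5, 0.7, 1.7]
grasp_force: 58.6
ee_pos: [591.0, 60.1, 61.9]
contact_force: [5.9, 0.7, 1.3]
grasp_force: 58.6
```

To row units: 4 mm / 800 = 0.005, 3 mm / 800 = 0.0038.

```bash
echo '[{"trans": [-0.0009, 0, 0]}, {"trans": [0, 0.005, 0]}, {"trans": [0, 0.005, 0]}, {"trans": [0, 0.0038, 0]}, {}]' | python3 inch.py| grep -E "pos|force"
echo '[{"trans": [-0.0004, 0.0038, 0]}, {"trans": [0, 0.0038, 0]}, {"trans": [0, 0.0038, 0]}, {}]' | python3 inch.py| grep -E "pos|force"
echo '[{"trans": [0, 0.0038, 0]}, {"trans": [0, 0.0038, 0]}, {}]' | python3 inch.py| grep -E "pos|force"
```

```text
ee_pos: [588.1, 70.6, 61.9]
contact_force: [4.9, -1.3, 3.9]
grasp_force: 58.8
ee_pos: [585.6, 79.2, 61.9]
contact_force: [3.5, -2.2, 3.7]
grasp_force: 58.9
ee_pos: [583.9, 84.9, 61.9]
contact_force: [4.4, -1.7, 3.7]
grasp_force: 58.9
```

To row units: 3 mm / 800 = 0.0038, -0.2 mm / 800 = -0.0003.

```bash
for k in 1; do echo '[{"trans": [-0.0003, 0.0038, 0]}, {"trans": [0, 0.0038, 0]}, {}]' | python3 inch.py| grep -E "pos|contact"
echo '[{"trans": [0, 0.0025, 0]}, {"trans": [0, 0.0025, 0]}, {}]' | python3 inch.py| grep -E "pos|contact"
echo '[{"trans": [0, 0.0025, 0]}, {"trans": [0, 0.0025, 0]}, {}]' | python3 inch.py| grep -E "pos|contact";done
```

```text
ee_pos: [582.3, 90.7, 61.9]
contact_force: [3.7, -2.0, 5.0]
ee_pos: [581.1, 94.4, 61.9]
contact_force: [4.5, -3.0, 5.8]
ee_pos: [580.0, 98.2, 61.9]
contact_force: [3.1, -1.8, 5.1]
```

To row units: 2 mm / 800 = 0.0025.

```bash
echo '[{"trans": [0, 0.0025, 0]}, {}]' | python3 inch.py| grep -E "pos|contact"
echo '[{"trans": [0, 0.0025, 0]}, {}]' | python3 inch.py| grep -E "pos|contact"
echo '[{"trans": [0, 0.0019, 0]}, {}]' | python3 inch.py| grep -E "pos|contact"
```

```text
ee_pos: [579.4, 100.1, 61.9]
contact_force: [4.2, -3.2, 4.9]
ee_pos: [578.9, 102.0, 61.9]
contact_force: [3.8, -2.6, 4.7]
ee_pos: [578.4, 103.4, 61.9]
contact_force: [4.4, -3.3, 5.3]
```

To row units: 1.5 mm / 800 = 0.0019.

```bash
echo '[{"trans": [0, 0.0019, 0]}, {}]' | python3 inch.py| grep -E "pos|contact"
echo '[{"trans": [0, 0.0019, 0]}, {}]' | python3 inch.py| grep -E "pos|contact"
echo '[{"trans": [0, 0.0019, 0]}, {}]' | python3 inch.py| grep -E "pos|contact"
```

```text
ee_pos: [578.0, 104.8, 61.9]
contact_force: [4.6, -2.5, 5.5]
ee_pos: [577.6, 106.2, 61.9]
contact_force: [4.8, -2.8, 5.0]
ee_pos: [577.2, 107.6, 61.9]
contact_force: [4.3, -2.2, 5.8]
```

To row units: 1.5 mm / 800 = 0.0019.

```bash
echo '[{"trans": [0, 0.0019, 0]}, {}]' | python3 inch.py| grep -E "pos|contact"
echo '[{"trans": [0, 0.0019, 0]}, {}]' | python3 inch.py| grep -E "pos|contact"
```

```text
ee_pos: [576.7, 109.1, 61.9]
contact_force: [3.2, -3.2, 5.3]
ee_pos: [576.3, 110.5, 61.9]
contact_force: [4.3, -3.8, 4.8]
```

To row units: 1.5 mm / 800 = 0.0019.

```bash
echo '[{"trans": [0, 0.0019, 0]}, {}]' | python3 inch.py| grep -E "pos|contact"
echo '[{"trans": [0, 0.0019, 0]}, {}]' | python3 inch.py| grep -E "pos|contact"
echo '[{"trans": [0, 0.0013, 0]}, {}]' | python3 inch.py| grep -E "pos|contact"
```

```text
ee_pos: [575.9, 111.9, 62.0]
contact_force: [4.5, -2.6, 4.3]
ee_pos: [575.5, 113.4, 61.9]
contact_force: [4.6, -2.5, 5.1]
ee_pos: [575.2, 114.3, 61.9]
contact_force: [4.6, -2.8, 5.2]
```

To row units: 1 mm / 800 = 0.0013.

```bash
echo '[{"trans": [0, 0.0013, 0]}, {}]' | python3 inch.py| grep -E "pos|contact"
echo '[{"trans": [0, 0.0013, 0]}, {}]' | python3 inch.py| grep -E "pos|contact"
```

```text
ee_pos: [575.0, 114.9, 62.0]
contact_force: [5.5, -4.1, 5.1]
ee_pos: [574.8, 115.4, 61.9]
contact_force: [5.2, -5.9, 3.6]
```

Wedging starts at gauge y≈21. Press on a little to a net 7–8 N.

To row units: 1 mm / 800 = 0.0013.

```bash
echo '[{"trans": [0, 0.0013, 0]}, {}]' | python3 inch.py| grep -E "pos|contact"
echo '[{"trans": [0, 0.0009, 0]}, {}]' | python3 inch.py| grep -E "pos|contact"
```

```text
ee_pos: [574.6, 115.9, 61.9]
contact_force: [5.5, -8.2, 4.9]
ee_pos: [574.5, 116.2, 62.0]
contact_force: [6.6, -10.4, 4.9]
```

```bash
echo '[{}, {}, {}]' | python3 inch.py 36
python3 - <<'E'
from h import *
import cv2
s=monitor.sense();im=eyes.camera("wrist");a=eyes.camera("scene")[135:215,230:320];b=eyes.camera("side")[150:215,150:260]
np.savez("w4.npz",p=s["ee_pos"],q=s["ee_rot"])
out=np.zeros((600,800,3),np.uint8);L=cv2.INTER_CUBIC
out[:300,:337]=cv2.resize(a,(337,300),interpolation=L);out[:260,340:780]=cv2.resize(b,(440,260),interpolation=L)
out[300:,:400]=cv2.resize(im,(400,300),interpolation=cv2.INTER_AREA)
cv2.imwrite("pics/z4.png",out[:,:,::-1])
E
```

```text
time: 15.85
ee_pos: [572.6, 118.4, 61.1]
ee_rot: [-0.149, 0.989, 0.0, -0.001]
contact_force: [0.2, 0.8, -0.2]
grip_width: 36.0
grasp_force: 0.0
```

View pics/z4.png

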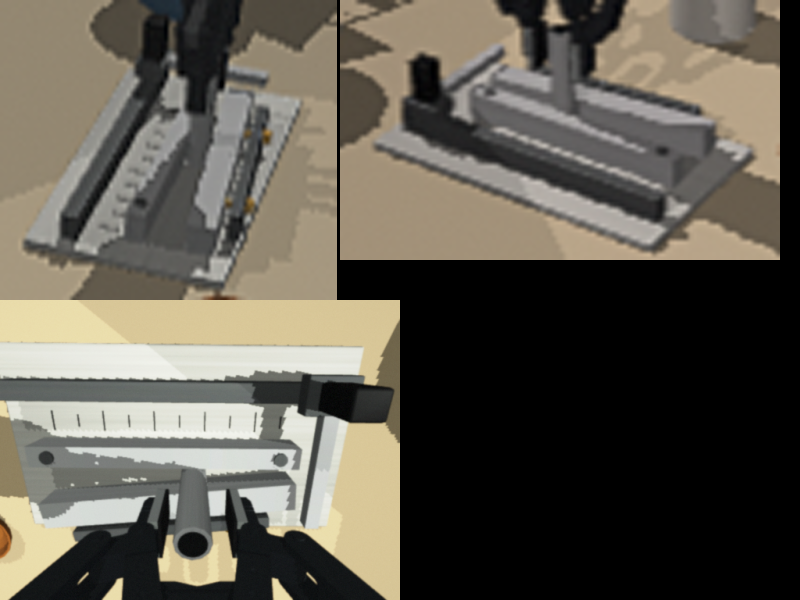

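Post stands wedged, robot free of it (post at gauge y≈22). Rise and go over the rider's grip (gauge −55, 110).

```bash
echo '[{"trans": [0, -0.0031, 0]}, {"trans": [0, 0, -0.0188]}, {"trans": [0, 0, -0.0375]}, {"trans": [0, 0, -0.0375]}, {}]' | python3 inch.py| grep -E "pos|contact"
echo '[{"trans": [0.025, 0.0338, 0]}, {"trans": [0.03, 0.04, 0]}, {"trans": [0.0244, 0.0363, 0]}, {}, {}]' | python3 inch.py 56
python3 - <<'E'
from h import *
import cv2
s=monitor.sense();im=eyes.camera("wrist");T=wristT(s);p=np.load("g.npy")
K=CAL["wrist"]["camera_matrix"]
print(np.round(s["ee_pos"],1))
pt=[(-55+a,110+b,80) for a in(-9,9) for b in(-10,10)]+[(10.3,22.4,103),(15,105,46),(-55,110,54)]
print((proj(K,T,G(p,pt))*1.5625).round(0).tolist())
cv2.imwrite("pics/w5.png",cv2.resize(im[:,:,::-1],(800,600),interpolation=cv2.INTER_CUBIC))
E
```

```text
ee_pos: [576.7, 116.2, 140.8]
contact_force: [0.4, -0.7, 0.1]
time: 17.0
ee_pos: [487.6, 181.6, 136.7]
ee_rot: [-0.15, 0.989, -0.0, 0.0]
contact_force: [-0.2, 0.4, 0.1]
grip_width: 56.0
grasp_force: 0.0
[487.6 181.6 136.7]
[[373.0, 309.0], [420.0, 309.0], [373.0, 348.0], [419.0, 348.0], [191.0, 488.0], [385.0, 424.0], [396.0, 308.0]]
```

View pics/w5.png

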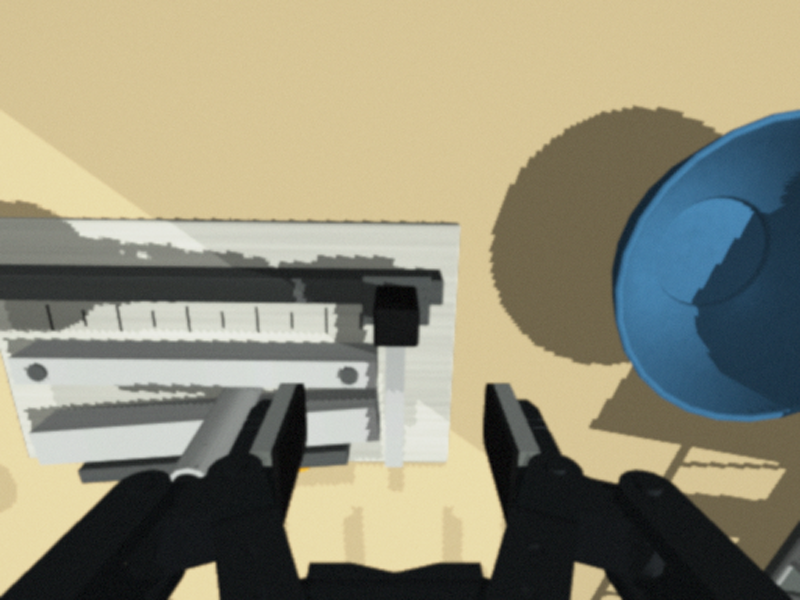

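Grip top at x 376–418, y 310–347 — exactly where predicted; post still upright at left. Descend astride the grip, then narrow the opening.

To row units: 30 mm / 800 = 0.0375, 15 mm / 800 = 0.0188.

```bash
echo '[{"trans": [0, 0, 0.0375]}, {"trans": [0, 0, 0.0375]}, {"trans": [0, 0, 0.0188]}, {"trans": [0, 0, 0.0075]}, {}]' | python3 inch.py| grep -E "pos|contact"
echo '[{}, {}, {}]' | python3 inch.py 27
```

```text
ee_pos: [488.2, 180.6, 55.1]
contact_force: [-0.5, 0.4, -0.2]
time: 17.85
ee_pos: [488.6, 181.4, 56.6]
ee_rot: [-0.149, 0.989, 0.0, 0.001]
contact_force: [-0.1, -0.2, -0.2]
grip_width: 26.9
grasp_force: 0.0
```

To row units: -8 mm / 800 = -0.01, -6 mm / 800 = -0.0075.

```bash
echo '[{"trans": [0, -0.0038, 0]}, {"trans": [0, -0.0075, 0]}, {"trans": [0, -0.01, 0]}, {"trans": [0, -0.01, 0]}, {"trans": [0, -0.01, 0]}]' | python3 inch.py| grep -E "pos|contact"
echo '[{"trans": [0, -0.01, 0]}, {"trans": [0, -0.01, 0]}, {"trans": [0, -0.0075, 0]}, {"trans": [0, -0.005, 0]}, {}]' | python3 inch.py| grep -E "pos|contact"
echo '[{}, {}]' | python3 inch.py| grep -E "pos|contact"
```

```text
ee_pos: [497.9, 148.9, 55.8]
contact_force: [-0.3, 1.9, 0.9]
ee_pos: [505.5, 124.2, 55.7]
contact_force: [0.4, 0.5, 0.9]
ee_pos: [505.3, 125.0, 55.8]
contact_force: [-0.5, -0.2, 0.8]
```

To row units: -4 mm / 800 = -0.005, -2 mm / 800 = -0.0025.

```bash
echo '[{"trans": [0, -0.005, 0]}, {"trans": [0, -0.005, 0]}, {"trans": [0, -0.0025, 0]}, {}]' | python3 inch.py| grep -E "pos|contact"
python3 - <<'E'
from h import *
import cv2
a=eyes.camera("scene")[135:215,230:320];im=eyes.camera("wrist")
out=np.zeros((600,800,3),np.uint8)
out[:320,:360]=cv2.resize(a,(360,320),interpolation=cv2.INTER_CUBIC)
out[100:,360:]=cv2.resize(im[150:370,:194+0],(440,500),interpolation=cv2.INTER_CUBIC)
cv2.imwrite("pics/z6.png",out[:,:,::-1])
E
```

```text
ee_pos: [508.4, 114.9, 55.8]
contact_force: [0.3, 0.3, -0.5]
```

```bash
echo '[{"trans": [0, -0.0013, 0]}, {}]' | python3 inch.py| grep -E "pos|contact"
echo '[{"trans": [0, -0.0013, 0]}, {}]' | python3 inch.py| grep -E "pos|contact"
echo '[{"trans": [0, -0.0006, 0]}, {}]' | python3 inch.py| grep -E "pos|contact"
```

```text
ee_pos: [508.6, 114.3, 55.8]
contact_force: [0.2, -0.3, 0.6]
ee_pos: [508.9, 113.4, 55.8]
contact_force: [-0.3, 0.6, 0.2]
ee_pos: [509.0, 112.9, 55.8]
contact_force: [-0.1, -0.1, 1.0]
```

To row units: -0.7 mm / 800 = -0.0009.

```bash
echo '[{"trans": [0, -0.0009, 0]}, {}]' | python3 inch.py| grep -E "pos|contact"
echo '[{"trans": [0, -0.0006, 0]}, {}]' | python3 inch.py| grep -E "pos|contact"
echo '[{"trans": [0, -0.0006, 0]}, {}]' | python3 inch.py| grep -E "pos|contact"
echo '[{"trans": [0, -0.0006, 0]}, {}]' | python3 inch.py| grep -E "pos|contact"
```

```text
ee_pos: [509.3, 112.2, 55.8]
contact_force: [-0.4, 0.7, 0.8]
ee_pos: [509.4, 111.7, 55.8]
contact_force: [0.4, 1.4, 0.3]
ee_pos: [509.5, 111.2, 55.8]
contact_force: [-0.2, 1.2, 0.6]
ee_pos: [509.7, 110.8, 55.8]
contact_force: [0.3, 1.1, 0.6]
```

To row units: -0.5 mm / 800 = -0.0006.

```bash
echo '[{"trans": [0, -0.0006, 0]}, {}]' | python3 inch.py| grep -E "pos|contact"
echo '[{"trans": [0, -0.0006, 0]}, {}]' | python3 inch.py| grep -E "pos|contact"
```

```text
ee_pos: [509.8, 110.3, 55.8]
contact_force: [-0.5, 0.6, 1.1]
ee_pos: [510.0, 109.8, 55.8]
contact_force: [0.3, 0.2, 0.5]
```

To row units: -0.4 mm / 800 = -0.0005.

```bash
echo '[{"trans": [0, -0.0005, 0]}, {}]' | python3 inch.py| grep -E "pos|contact"
echo '[{"trans": [0, -0.0005, 0]}, {}]' | python3 inch.py| grep -E "pos|contact"
```

```text
ee_pos: [510.1, 109.4, 55.8]
contact_force: [-0.2, 1.8, 0.7]
ee_pos: [510.2, 109.0, 55.8]
contact_force: [-1.0, 0.8, 0.3]
```

Units first: shifts go in shares of 800 mm and turns go in shares of 2 rad. So -0.4 mm / 800 = -0.0005.

```bash
echo '[{"trans": [0, -0.0005, 0]}, {}]' | python3 inch.py| grep -E "pos|contact"
echo '[{"trans": [0, -0.0005, 0]}, {}]' | python3 inch.py| grep -E "pos|contact"
```

```text
ee_pos: [510.3, 108.8, 55.8]
contact_force: [-1.3, 2.6, 1.2]
ee_pos: [510.3, 108.6, 55.8]
contact_force: [-0.9, 4.2, 2.1]
```

Force rose to 4 N at the expected spot: finger is on the post. Back the pad off to centre, then check before lifting.

To row units: 2 mm / 800 = 0.0025, 1.5 mm / 800 = 0.0019.

```bash
echo '[{"trans": [0, 0.0019, 0]}, {"trans": [0, 0.0025, 0]}, {}, {}]' | python3 inch.py | grep -E "pos|contact"
echo '[{}, {}]' | python3 inch.py 40 | grep -E "pos|contact"
echo '[{"trans": [0, 0, -0.0188]}, {"trans": [0, 0, -0.0375]}, {"trans": [0, 0, -0.05]}, {"trans": [0.025, 0, -0.025]}, {"trans": [0.0375, 0, 0]}]' | python3 inch.py| grep -E "pos|contact"
echo '[{"trans": [0.05, 0, 0]}, {"trans": [0.05, 0, 0]}, {"trans": [0.025, 0, 0]}, {}, {}]' | python3 inch.py| grep -E "pos|contact|time"
python3 - <<'E'
from h import *
import cv2
s=monitor.sense();im=eyes.camera("wrist");a=eyes.camera("scene")[135:215,230:320];b=eyes.camera("side")[150:215,150:260]
p=np.load("g.npy");T=wristT(s)
q=proj(CAL["wrist"]["camera_matrix"],T,G(p,[[10,22,30]]))[0];print(q)
x,y=[int(np.clip(v-o,0,m)) for v,o,m in((q[0],66,380),(q[1],50,284))]
out=np.zeros((600,800,3),np.uint8);L=cv2.INTER_CUBIC
out[:300,:337]=cv2.resize(a,(337,300),interpolation=L);out[:260,340:780]=cv2.resize(b,(440,260),interpolation=L)
out[300:,:396]=cv2.resize(im[y:y+100,x:x+132],(396,300),interpolation=L)
out[300:,400:]=cv2.resize(im,(400,300),interpolation=cv2.INTER_AREA)
cv2.imwrite("pics/z7.png",out[:,:,::-1])
E
```

```text
ee_pos: [509.4, 111.6, 55.8]
contact_force: [0.7, 0.6, -0.8]
ee_pos: [509.4, 111.6, 55.8]
contact_force: [-0.1, 0.8, -0.2]
ee_pos: [463.9, 97.4, 163.6]
contact_force: [0.5, -0.9, 0.1]
time: 23.75
ee_pos: [366.6, 67.5, 161.3]
contact_force: [1.2, 0.0, -0.5]
[239.34344353 361.47883241]
```

View pics/z7.png

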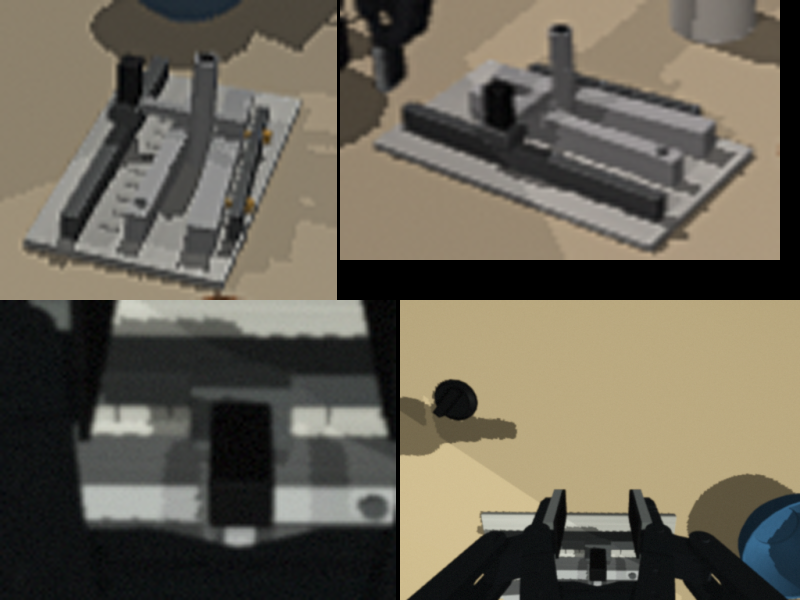

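Post stands, finger beside it. One close look at the contact from above.

To row units: -45 mm / 800 = -0.0563, -35 mm / 800 = -0.0438.

```bash
echo '[{"trans": [-0.0438, 0, -0.0063]}, {"trans": [-0.0563, 0, 0]}, {"trans": [-0.0563, 0, 0]}, {"trans": [-0.0563, 0, 0]}, {"trans": [-0.0563, 0, 0]}]' | python3 inch.py| grep -E "pos|contact"
echo '[{"trans": [-0.0438, 0, 0]}, {"trans": [-0.0125, 0, 0]}, {"trans": [0, 0, 0.0125]}, {}, {}]' | python3 inch.py | grep -E "pos|contact"
python3 - <<'E'
from h import *
import cv2
s=monitor.sense();im=np.mean([eyes.camera("wrist") for _ in range(4)],0).astype(np.uint8)
p=np.load("g.npy");T=wristT(s)
q=proj(CAL["wrist"]["camera_matrix"],T,G(p,[[10,32.4,41],[10,22.4,8],[10,22.4,103]]));print(q)
x,y=int(q[0][0]-50),int(q[0][1]-37)
print(x,y);cv2.imwrite("pics/w8.png",cv2.resize(im[y:y+75,x:x+100,::-1],(800,600),interpolation=cv2.INTER_CUBIC))
E
```

```text
ee_pos: [573.9, 131.7, 164.9]
contact_force: [0.1, -0.3, 0.2]
ee_pos: [613.1, 143.7, 155.3]
contact_force: [-0.3, -0.1, -0.1]
[[247.07645249 131.20785171]
 [236.43708165 125.44560515]
 [229.32237685 146.55869921]]
197 94
```

View pics/w8.png

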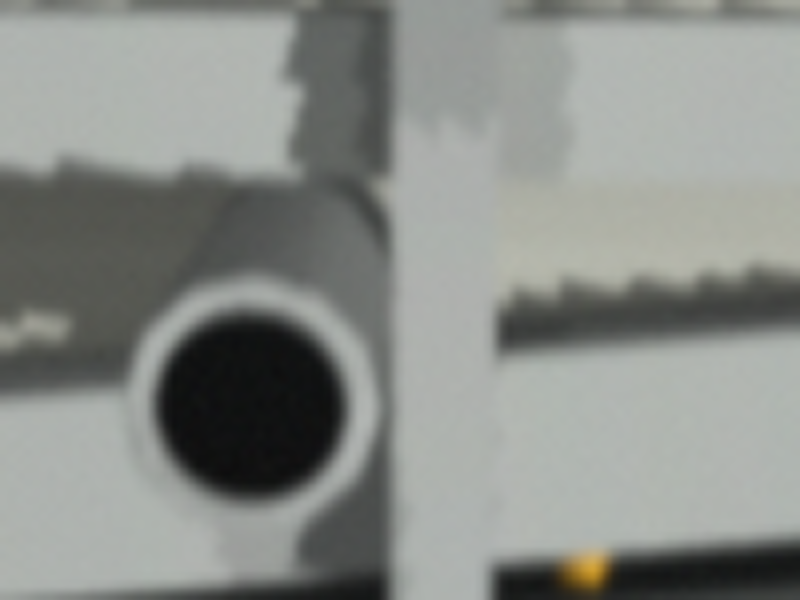

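The finger's edge (x≈395) meets the post's side with no gap. The post is upright between fence and jaw, and the robot is clear of everything.

```bash
python3 -c "
from cell import env, eyes, monitor, order
print(order.close_job())"
```

```text
the job is handed in; nothing more can be done
None
```

The job is handed in: the post stands wedged in the slot at about y = +22 mm on the gauge with the rider's finger touching it, in about 25 s of the 64 s allowed. No verdict was returned.

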